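# Load-test a printer bed spring at its set height

### The job

Stand the tall, slim coil spring on the centring pin of the spring tester's sliding plate, push the plate fully home under the ram, and press the ram knob down until its side arm just bears on the sprung height stop; hold it there steadily for about a second and a half without driving the stop's button deep. Then ease the ram all the way back up and leave the spring standing on the plate under it, with the other parts left alone.

Things in the scene. Friction and masses are not known exactly. Their poses are not given: they have to be found in the camera images.
- spring_mid (a point): Centre (25 mm above its foot) of the steel coil spring to test: 24 mm outside diameter, 16 mm bore, 50 mm tall when free, about 90 g, standing upright, loose, z up its axis. The tallest and slimmest of three round steel parts standing in a row left of the tester, in any order. Rate 0.5 N per mm, at most 26 mm of travel. Grip it from the sides with 20 to 30 N.
- tester: The spring tester, bolted down: aluminium base 270 x 170 x 18 mm (x -155 to 115 mm, y -85 to 85 mm in its frame) with two black posts and a crossbar, a sliding plate before them and a readout box 68 mm high behind. Origin under the base at table level; x points the way the plate is pushed home (away from the robot), y left, z up. The ram's axis is at x = 40 mm, y = 0.
- crossbar (a point): Centre of the crossbar's top, on the ram's axis, 140 mm above the table; tester axes. The bar is 28 mm along x, 170 mm along y, 18 mm high. On it, 55 mm to the left (+y), stands the height stop (button 12 mm across) before an upright graduated plate that rises to 198 mm above the table (x 11 to 14 mm, y 40 to 70 mm from this point).
- plate (a point): Centre of the top of the sliding steel load plate (75 mm along x, 72 mm wide), 36 mm above the table, axes as the tester's. Here stands a centring pin 11 mm across (tapering to 7 mm) and 10 mm high; the spring's bore goes over it with 2.5 mm of play all round and the spring's foot rests on the plate. With the slide home the pin is under the ram.
- sled_tab (a point): Middle of the top edge of the plate's upright black handle tab, 85 mm in front of the pin, 67 mm above the table. The tab is 12 mm thick (along the tester's x), 44 mm wide and 44 mm high. Push its front face along the tester's +x, or pinch it from above.
- sled (a joint): Travel of the sliding plate in m: 0 = pulled out to the front, 0.100 = fully home against its end stop, the pin under the ram. About 2 N of friction; it stays where it is left.
- ram_knob (a point): Centre of the flat top of the ram's round black knob (42 mm across, 16 mm high), 206 mm above the table when the ram is up. Press it straight down. Below the knob a side arm reaches 66 mm to the left (+y) over the height stop.
- ram (a joint): How far the ram is pressed down in m: 0 = up, at most 0.038. Its return spring pushes up with 2.4 N at the top and 0.03 N more per mm; it is damped (25 N s/m). Its 42 mm foot is 92 mm above the table when up, so it meets a spring on the plate after 6 mm; from there the spring adds 0.5 N per mm.
- stop (a joint): How far the height stop's sprung button is pushed in, in m, 0 = untouched. It takes 5 N before it yields, then 2 N per mm more, and jams at 6 mm. It is clamped at another height each time (not given): the ram's arm meets it after 12 to 28 mm of ram travel, felt as a sudden rise of force. Wanted: about 1.2 mm in (0.3 to 2.5); over 3.5 mm is overpressed.
- short_spring_mid (a point): Centre of a short wide steel spring, 32 mm across, 24 mm tall, standing in the same row: a bystander, to be left alone.
- bearing_mid (a point): Centre of a dark steel bearing ring, 30 mm across, 14 mm tall, lying in the same row: a bystander, to be left alone.
- glue_mid (a point): Centre of a white glue bottle, 44 mm across, 120 mm tall, standing right of the tester: a bystander, to be left alone.

How it is judged:
By the outcome, as a careful person would: the job done as asked, in the order asked, and still so for the second after the job is handed in, with the robot touching nothing.
It also fails if it takes over 72 s, if anything falls off the work surface, if the arm or the gripper's body presses on something with over 40 N, if the wrist force passes 120 N, or if a joint passes its speed limit or range.

### The arm

A 6-joint arm with a two-finger parallel gripper is mounted at the origin on the work surface. World frame = base frame: x ahead of the robot, y to its left, z up, the work surface at z = 0. Lengths are in m, angles in rad, forces in N, time in s.
With the tool pointing down it reaches from about 0.375 to 0.9 m from the base axis. Payload 3.1 kg.
Tool frame: the origin (TCP) lies at the centre of the arm's flange, where the gripper is bolted on; the fingertips stand 182 mm ahead of it and the grasp point (between the pads) lies 164 mm ahead of it; z points along the fingers, x is the direction in which the jaws open and shut, and the axes are right-handed (so a half turn about z gives the same grasp; the last joint's range is limited). The gripper opens to 87 mm and grips with 3 to 60 N. Pads are 19 mm wide; open, the fingers measure 117 mm over their backs; the gripper's body (75 mm by 190 mm) begins 51 mm behind the grasp point.
Start: joints at [1.073, 0.527, 1.433, -0, 1.181, -0.178], TCP at [0.196, 0.593, 0.405] pointing down, gripper open.
Joint ranges: [-3.08, 3.08], [-0.75, 2.2], [0.22, 2.44], [-1.43, 4.57], [0, 2.65], [-2.85, 2.85]. Speed limits (rad/s): [2.79, 2.79, 3.14, 3.14, 3.14, 3.14].

### API

Orientations are given as a unit quaternion [x, y, z, w].
In Python, from rig import status, eyes, robot gives the robot as it stands. The module is installed in compiled form; this text tells all that it offers.
- The arm moves only by the tool step_arm, never from a script. Its argument "steps" is a list of rows, each a list of 7 numbers: the closure, from -1 (fully open) to 1 (shut), so that 0 is half open, then the shift along the tool's x, y, z each as a share of 0.025 m, from -1 to 1, then the turn, a rotation vector about the tool's x, y, z each as a share of 8 degrees, from -1 to 1. In form: [[jaw, dx, dy, dz, rx, ry, rz], ...]. A call has exactly 10 rows; each row shifts and turns the commanded pose from where the row before left it, along the tool's axes as they then stand; what a row does not reach is not made up. A row lasts 1/10 s, in which the tool goes at most 50 mm and 8.59 degrees, less where a joint would pass 70% of its speed; a pose out of reach is approached as far as the arm can. A call with a number of a shift or a turn outside -1 to 1 is refused whole. A call with a gripper value outside its range is refused whole. The fingers move at their own pace and stop on an object; "squeeze" is the grip in N (left out, the last holds). Time passes only in rows, so rows that do not move let the fingers close, or fill a call up. It gives the time, the measured TCP pose, the force and the opening at its end, in the units of the state.
- status.get_obs(): the state, without advancing time (a new reading comes with each control period).
- eyes.camera(name): name is "scene" or "top" or "wrist"; returns (picture, depth): 480x640x3 uint8, red, green, blue; 480x640 float32, m along the optical axis (not along the pixel's ray), 0 where there is no reading.
- eyes.camera_info(name): a dict with "K" (3x3 intrinsics, pixels), "R" (3x3) and "t" (3): a world point X has camera coordinates R X + t. Camera axes: x right, y down, z forward; pixel columns grow to the right and rows downward; lengths in m; the calibration is good to about 2 mm. A picture is of the moment at which its call begins: read the wrist's pose just before it. camera_info takes no time and is no camera call; for the wrist camera it gives the pose at the moment of the call.
- robot.hand_in(): hands the job in, once; it reports no verdict.
The state is a dict: "time": time; "q": joint angles; "joint_velocities": joint speeds; "joint_torque": joint torques, N m; "position": TCP position; "tool_rot": TCP orientation; "ft_force": force on the tool from outside, world axes, zero at the start; "moment": the same for the moment, N m; "grip_width": finger opening in m.
Only numpy, scipy, OpenCV 4.12 (cv2) and the standard library are available. Lean on these libraries where they do the work, as an engineer would, in place of code of your own. Each camera call takes 0.05 s, during which the arm holds its last target.

## Working session

There is one attempt and no reset: what is moved stays moved. The work goes in short steps, Python scripts to look and compute and a tool call to move; the robot and the scene stay as the last step left them, time stands still between calls to the robot, and variables do not carry over. Pictures are saved under pics/ and viewed, and the job is handed in when it is done.

Besides the shell and the picture viewer there is one more tool, called after "Request:" as name([rows], argument=value, ...), one row to a line, values as JSON. step_arm: Moves the arm, as the interface text tells. Its arguments: {"type":"object","properties":{"steps":{"type":"array"},"squeeze":{"type":"number"}},"required":["steps"]}

```bash
mkdir -p pics; cat > h.py <<'E'
import numpy as np, cv2
from rig import status, eyes, robot
def snap(n,f):
    p,d=eyes.camera(n); i=eyes.camera_info(n)
    cv2.imwrite('pics/'+f+'.png',p[:,:,::-1]); np.savez('pics/'+f+'.npz',p=p,d=d,K=i['K'],R=i['R'],t=i['t'])
    return p,d,i
def load(f):
    z=np.load('pics/'+f+'.npz'); return z['p'],z['d'],z
def ray(i,u,v,z):
    K,R,t=[np.array(i[k]) for k in 'KRt']
    d=R.T@np.linalg.inv(K)@np.array([u,v,1.]); c=-R.T@t
    return c+d*(z-c[2])/d[2]
def proj(i,X):
    K,R,t=[np.array(i[k]) for k in 'KRt']
    p=K@(R@np.array(X)+t); return p[:2]/p[2]
def cloud(d,i):
    K,R,t=[np.array(i[k]) for k in 'KRt']
    v,u=np.mgrid[:480,:640]
    pc=np.stack([u,v,np.ones_like(u)],-1)@np.linalg.inv(K).T*d[...,None]
    return (pc-t)@R
E
python3 - <<'E'
from h import *
np.set_printoptions(precision=4,suppress=True)
for n in ['top','scene','wrist']:
    p,d,i=snap(n,n+'0'); print(n,-np.array(i['R']).T@i['t'],(d>0).mean())
print(status.get_obs())
E
```

```text
top [ 0.31   -0.04    1.2053] 0.9959147135416667
scene [1.5174 0.1049 0.8261] 0.9962630208333333
wrist [0.1299 0.6152 0.3835] 0.9959147135416667
{'time': 0.15, 'q': array([ 1.0735,  0.5283,  1.4336,  0.    ,  1.1814, -0.1785]), 'joint_velocities': array([-0.0002, -0.0011, -0.0034,  0.0005,  0.0006, -0.0012]), 'joint_torque': array([  0.0007, -44.0429, -17.6843,   0.0634,   0.0553,  -0.0001]), 'position': array([0.1957, 0.5933, 0.404 ]), 'tool_rot': array([ 0.8104,  0.5859, -0.0008,  0.0004]), 'ft_force': array([-0.0399,  0.143 , -0.4876]), 'moment': array([ 0.0093, -0.0007,  0.0314]), 'grip_width': 0.08672739292153796}
```

View pics/top0.png

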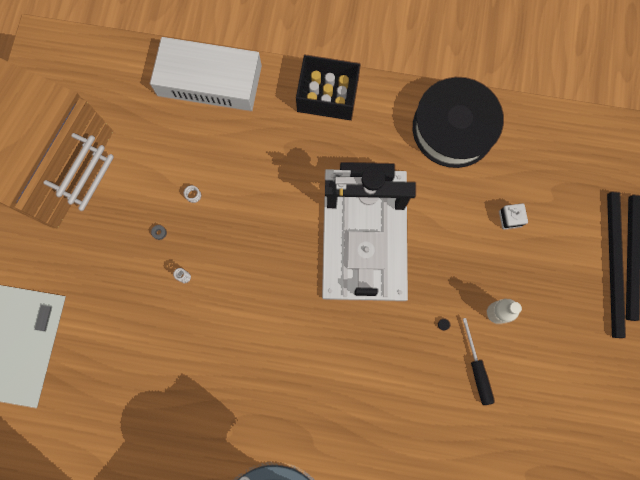

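View pics/scene0.png

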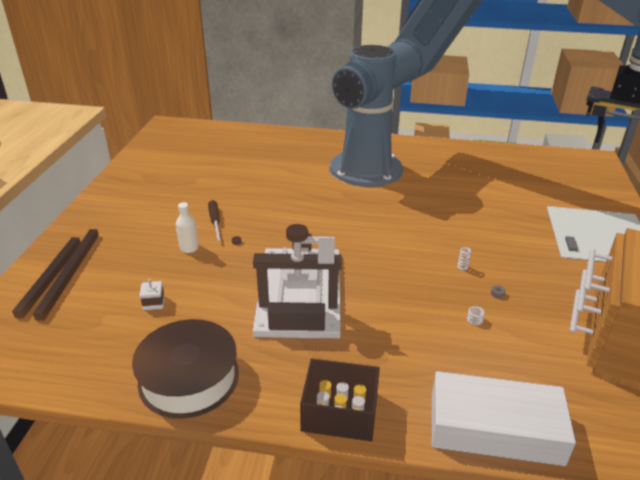

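View pics/wrist0.png

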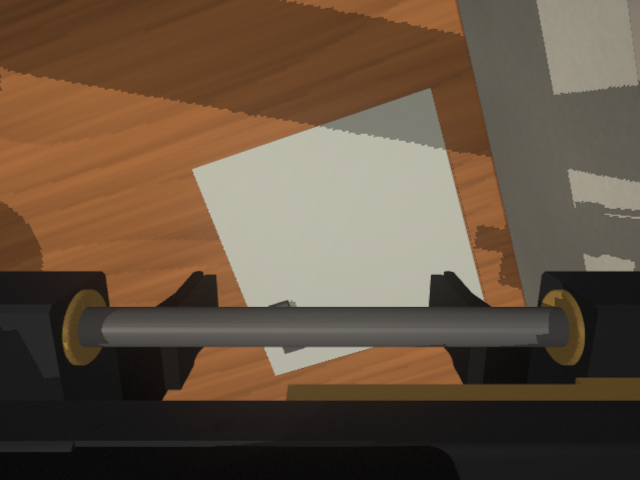

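The top view shows, left of the tester, the tall spring at about (182,276), the bearing at (158,232) and the short spring at (192,194). The tester base spans (323-408, 170-300), with the pin at (366,249), the tab at (366,291) and the knob at (375,175).

```bash
python3 - <<'E'
from h import *
np.set_printoptions(precision=4,suppress=True)
p,d,i=load('top0'); C=cloud(d,i)
def reg(u0,u1,v0,v1,z0,z1,name,C=C):
    c=C[v0:v1,u0:u1].reshape(-1,3); m=(c[:,2]>z0)&(c[:,2]<z1); c=c[m]
    print(name,m.sum(), c.mean(0) if len(c) else '', (c.min(0)+c.max(0))/2 if len(c) else '', np.ptp(c,0) if len(c) else '')
    return c
print('table z',np.median(C[330:380,250:400,2]))
reg(165,200,255,290,.04,.06,'spring top')
reg(165,200,255,290,.01,.06,'spring all')
reg(345,390,230,290,.03,.042,'plate')
reg(355,376,240,258,.0405,.05,'pin')
reg(345,390,282,300,.055,.075,'tab')
reg(355,395,155,200,.195,.215,'knob')
reg(320,420,175,205,.13,.147,'bar')
reg(320,420,170,210,.16,.195,'arm')
b=reg(315,415,160,310,.01,.024,'base')
m=((C[...,2]>.01)&(C[...,2]<.024)).astype(np.uint8); m[:160]=0;m[310:]=0;m[:,:315]=0;m[:,415:]=0
print(cv2.minAreaRect(C[m>0][:,:2].astype(np.float32)))
m=((C[...,2]>.132)&(C[...,2]<.146)).astype(np.uint8); m[:170]=0;m[210:]=0;m[:,:315]=0;m[:,420:]=0
print('bar',cv2.minAreaRect(C[m>0][:,:2].astype(np.float32)))
m=((C[...,2]>.033)&(C[...,2]<.039)).astype(np.uint8); m[:210]=0;m[290:]=0;m[:,:335]=0;m[:,395:]=0
print('plate',cv2.minAreaRect(C[m>0][:,:2].astype(np.float32)))
q,e,j=load('scene0'); S=cloud(e,j)
reg(450,480,240,275,.04,.06,'S spring top',S)
reg(450,480,240,275,.01,.06,'S spring',S)
reg(280,312,222,245,.195,.215,'S knob',S)
for n,f in (('top','top0'),('scene','scene0')):
  im=load(f)[0][:,:,::-1]
  a=im[150:310,310:425] if n=='top' else im[210:345,240:360]
  b=im[245:305,150:210] if n=='top' else im[235:285,440:500]
  cv2.imwrite('pics/z_'+n+'.png',np.hstack([cv2.resize(a,(400,560)),cv2.resize(b,(400,560))]))
E
```

```text
table z -0.00031277363177794725
spring top 76 [0.4286 0.2604 0.0476] [0.4286 0.2605 0.0479] [0.0227 0.024  0.0145]
spring all 153 [0.4281 0.2595 0.0362] [0.4285 0.2605 0.0328] [0.023  0.024  0.0446]
plate 1569 [ 0.529  -0.0935  0.0354] [ 0.5224 -0.0956  0.0358] [0.1159 0.0872 0.0116]
pin 31 [ 0.5392 -0.0912  0.0435] [ 0.5418 -0.0904  0.0445] [0.0206 0.0372 0.007 ]
tab 151 [ 0.4541 -0.1041  0.0656] [ 0.4541 -0.1048  0.0641] [0.0154 0.0441 0.0169]
knob 452 [ 0.6342 -0.0781  0.2052] [ 0.6349 -0.0783  0.2027] [0.0412 0.0412 0.0146]
bar 1071 [ 0.6335 -0.0848  0.1392] [ 0.6347 -0.078   0.1385] [0.0518 0.1702 0.0168]
arm 304 [ 0.6305 -0.0329  0.1821] [ 0.625  -0.0526  0.1775] [0.0339 0.0907 0.0349]
base 6152 [ 0.5509 -0.0903  0.018 ] [ 0.5897 -0.087   0.017 ] [0.3166 0.2058 0.0139]
((0.5892303586006165, -0.09390868246555328), (0.2936818301677704, 0.18717730045318604), 8.235926628112793)
bar ((0.6351956725120544, -0.07819243520498276), (0.029571864753961563, 0.1681423932313919), 8.620567321777344)
plate ((0.5201677680015564, -0.09477810561656952), (0.11276715248823166, 0.07058992981910706), 8.476953506469727)
S spring top 57 [0.4303 0.264  0.0458] [0.4279 0.2628 0.0463] [0.0268 0.0226 0.0125]
S spring 151 [0.4321 0.263  0.0335] [0.4288 0.2633 0.0315] [0.0287 0.0237 0.0421]
S knob 305 [ 0.6403 -0.075   0.2031] [ 0.6363 -0.0754  0.2015] [0.0449 0.0404 0.0128]
```

View pics/z_top.png

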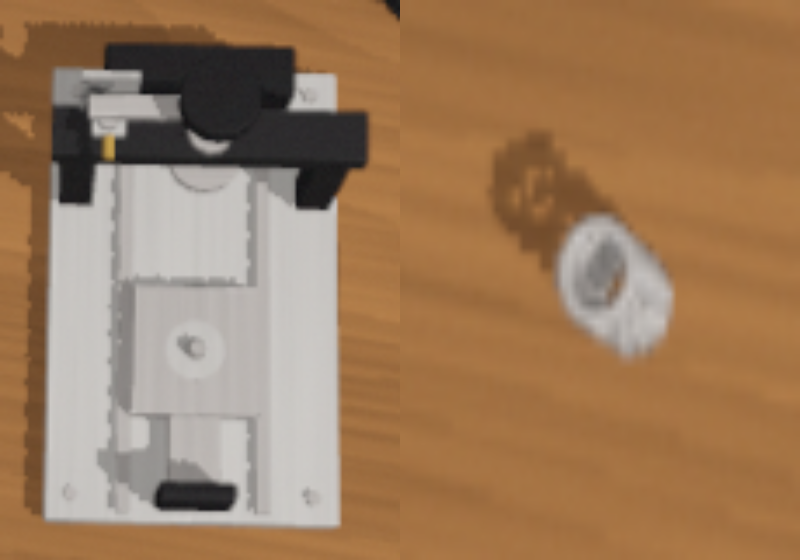

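View pics/z_scene.png

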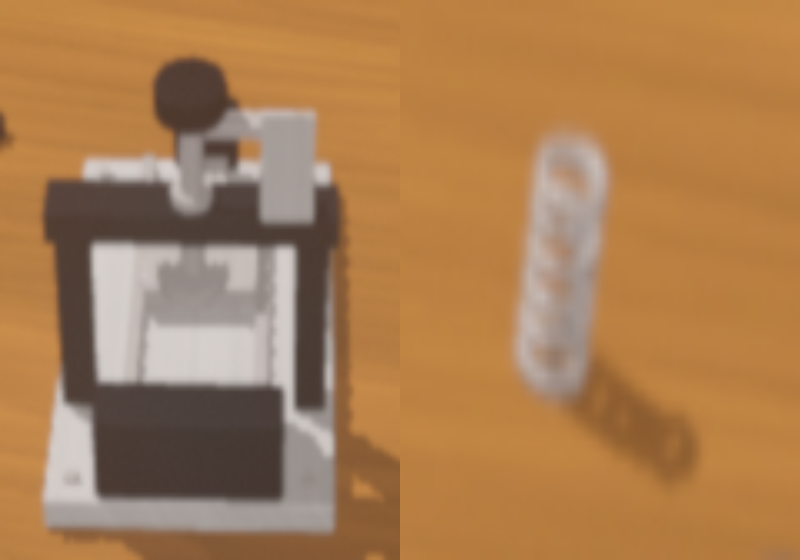

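```bash
python3 - <<'E'
from h import *
np.set_printoptions(precision=4,suppress=True)
p,d,i=load('top0'); C=cloud(d,i)
print('pin top',ray(i,365.7,248.9,.046),'ring',ray(i,366.2,250,.036))
print('bottom-centre tab',)
a=np.radians(8.4); ex=np.array([np.cos(a),np.sin(a)]); ey=np.array([-ex[1],ex[0]])
kn=np.array([.6345,-.0782])
print('pin pred sled0', kn-.1*ex,'tab pred',kn-.185*ex)
# angle from edges: crossbar front / base long edges by lines
g=cv2.cvtColor(p,cv2.COLOR_RGB2GRAY)
# plate (narrow part) region from depth
m=((C[...,2]>.033)&(C[...,2]<.039)).astype(np.uint8); m[:225]=0;m[272:]=0;m[:,:335]=0;m[:,395:]=0
m=cv2.morphologyEx(m,cv2.MORPH_OPEN,np.ones((5,5)))
r=cv2.minAreaRect(C[m>0][:,:2].astype(np.float32)); print('plate',r)
m=((C[...,2]>.06)&(C[...,2]<.071)).astype(np.uint8); m[:275]=0;m[305:]=0;m[:,:345]=0;m[:,390:]=0
print('tab',cv2.minAreaRect(C[m>0][:,:2].astype(np.float32)))
o=status.get_obs(); print(o['time'],o['position'])
T=np.array([.4286,.2615])-o['position'][:2]
print(T)
print('arm height: ',np.percentile(C[180:186,337:350,2],[5,25,50,75,95]))
E
```

```text
pin top [ 0.5377 -0.0918  0.046 ] ring [ 0.5376 -0.0936  0.036 ]
bottom-centre tab
pin pred sled0 [ 0.5356 -0.0928] tab pred [ 0.4515 -0.1052]
plate ((0.5411770343780518, -0.072654590010643), (0.06382385641336441, 0.012046480551362038), 12.830463409423828)
tab ((0.4549480080604553, -0.1049288809299469), (0.012094459496438503, 0.04443802684545517), 9.068123817443848)
0.15 [0.1957 0.5933 0.404 ]
[ 0.2329 -0.3318]
arm height:  [0.139  0.163  0.1837 0.1863 0.188 ]
```

Request:
step_arm([
  [-1,0,0,0,0,0,-0.835],
  [-1,0,0,0,0,0,-0.835],
  [-1,0,0,0,0,0,-0.835],
  [-1,0,0,0,0,0,-0.835],
  [-1,-0.905,0.455,0.25,0,0,0],
  [-1,-0.905,0.455,0.25,0,0,0],
  [-1,-0.905,0.455,0.25,0,0,0],
  [-1,-0.905,0.455,0.25,0,0,0],
  [-1,-0.905,0.455,0.25,0,0,0],
  [-1,-0.905,0.455,0.25,0,0,0],
])

```text
time: 1.15
position: [0.2837, 0.4683, 0.3668]
tool_rot: [0.653, 0.757, -0.0, 0.0]
ft_force: [0.4, 0.4, -0.7]
grip_width: 0.0873
```

Request:
step_arm([
  [-1,-0.905,0.455,0.25,0,0,0],
  [-1,-0.905,0.455,0.25,0,0,0],
  [-1,-0.905,0.455,0.25,0,0,0],
  [-1,-0.905,0.455,0.25,0,0,0],
  [-1,-0.905,0.455,0.25,0,0,0],
  [-1,-0.905,0.455,0.25,0,0,0],
  [-1,-0.905,0.455,0.25,0,0,0],
  [-1,-0.905,0.455,0.25,0,0,0],
  [-1,-0.905,0.455,0.25,0,0,0],
  [-1,-0.905,0.455,0.25,0,0,0],
])

```text
time: 2.15
position: [0.4296, 0.2613, 0.3044]
tool_rot: [0.653, 0.757, -0.0, -0.0]
ft_force: [0.0, -0.9, -0.4]
grip_width: 0.0872
```

```bash
cat >> h.py <<'E'
from scipy.spatial.transform import Rotation as Ro
def pose():
    o=status.get_obs(); return o, np.array(o['position']), Ro.from_quat(o['tool_rot']).as_matrix()
def tell(target=None,yaw=None):
    o,P,R=pose()
    print('t',round(o['time'],2),'P',P.round(4),'yaw',np.degrees(np.arctan2(R[1,0],R[0,0])).round(2),'tz',R[:,2].round(4),'F',np.array(o['ft_force']).round(2),'w',round(o['grip_width'],4))
    if target is not None:
        d=R.T@(np.array(target)-P); print('tool shift mm',(d*1000).round(2),'shares',(d/.025).round(3))
E
python3 - <<'E'
from h import *
tell([.4286,.2615,.192]); snap('wrist','w1')
E
```

```text
t 2.15 P [0.4296 0.2613 0.3044] yaw 98.45 tz [-2.e-04 -0.e+00 -1.e+00] F [ 0.   -0.92 -0.42] w 0.0872
tool shift mm [  0.36  -0.95 112.38] shares [ 0.014 -0.038  4.495]
```

View pics/w1.png

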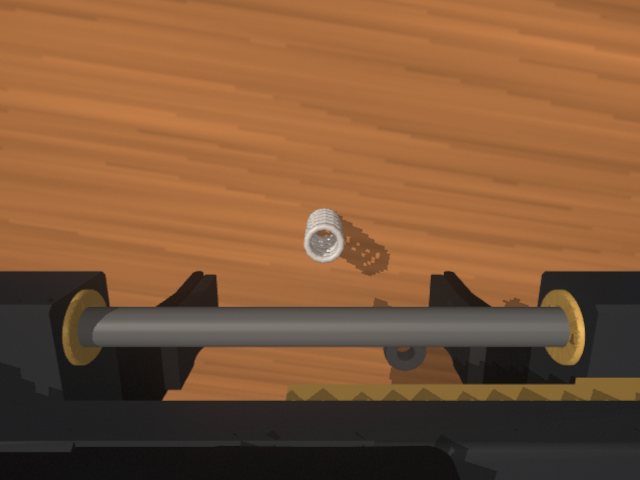

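The wrist view shows the spring's top ring at about (324,243), between the fingers, and the bearing at (405,352), well clear.

```bash
python3 - <<'E'
from h import *
np.set_printoptions(precision=4,suppress=True)
p,d,i=load('w1'); C=cloud(d,i)
print('ring',ray(i,324,243,.05)); c=C[200:275,295:350].reshape(-1,3)
for lo,hi in((.043,.056),(.01,.056)):
    s=c[(c[:,2]>lo)&(c[:,2]<hi)]; print(len(s),(s.min(0)+s.max(0))/2,np.ptp(s,0))
g=cv2.cvtColor(p,cv2.COLOR_RGB2HSV)[200:275,295:350]
m=((g[...,1]<60)&(g[...,2]>90)).astype(np.uint8)
x,y,w,h=cv2.boundingRect(m); print(x+295,y+200,w,h)
ys,xs=np.nonzero(m); print('bottom', (ys.max()+200))
b=x+295+(w-1)/2; top=ys.max()+200-(w-1)/2
print(b,top,ray(i,b,top,.05))
E
```

```text
ring [0.4286 0.2594 0.05  ]
748 [0.4296 0.2596 0.0464] [0.0239 0.0236 0.0067]
1497 [0.4296 0.2596 0.0299] [0.0239 0.0236 0.0397]
304 209 40 54
bottom 262
323.5 242.5 [0.4284 0.2591 0.05  ]
```

Request:
step_arm([
  [-1,-0.06,-0.03,0.8,0,0,0],
  [-1,0,0,0.8,0,0,0],
  [-1,0,0,0.8,0,0,0],
  [-1,0,0,0.8,0,0,0],
  [-1,0,0,0.8,0,0,0],
  [-1,0,0,0.5,0,0,0],
  [1,0,0,0,0,0,0],
  [1,0,0,0,0,0,0],
  [1,0,0,0,0,0,0],
  [1,0,0,0,0,0,0],
], squeeze=25)

```text
time: 3.2
position: [0.4288, 0.2607, 0.1931]
tool_rot: [0.653, 0.757, 0.001, 0.0]
ft_force: [-0.5, -0.1, 0.4]
grip_width: 0.0626
```

```bash
python3 - <<'E'
from h import *
tell()
E
```

```text
t 3.2 P [0.4288 0.2607 0.1931] yaw 98.46 tz [ 1.7e-03  6.0e-04 -1.0e+00] F [-0.47 -0.14  0.41] w 0.0626
```

Request:
step_arm([
  [1,0,0,0,0,0,0],
  [1,0,0,0,0,0,0],
  [1,0,0,0,0,0,0],
  [1,0,0,0,0,0,0],
  [1,0,0,0,0,0,0],
  [1,0,0,0,0,0,0],
  [1,0,0,0,0,0,0],
  [1,0,0,0,0,0,0],
  [1,0,0,0,0,0,0],
  [1,0,0,0,0,0,0],
])

```text
time: 4.2
position: [0.4286, 0.2606, 0.1922]
tool_rot: [0.653, 0.757, -0.0, -0.0]
ft_force: [-0.3, -0.1, 0.3]
grip_width: 0.0232
```

```bash
python3 - <<'E'
from h import *
tell([.5375,-.0925,.192+.0836])
E
```

```text
t 4.2 P [0.4286 0.2606 0.1922] yaw 98.45 tz [-0. -0. -1.] F [-0.28 -0.1   0.29] w 0.0232
tool shift mm [-365.29   55.84  -83.37] shares [-14.612   2.234  -3.335]
```

Request:
step_arm([
  [1,0,0,-0.4,0,0,0],
  [1,0,0,-0.6,0,0,0],
  [1,0,0,-0.8,0,0,0],
  [1,0,0,-0.8,0,0,0],
  [1,-0.5,0.15,-0.74,0,0,0],
  [1,-0.9,0.15,0,0,0,0],
  [1,-0.97,0.15,0,0,0,0],
  [1,-0.97,0.15,0,0,0,0],
  [1,-0.97,0.15,0,0,0,0],
  [1,-0.97,0.15,0,0,0,0],
])

```text
time: 5.2
position: [0.4702, 0.1324, 0.2764]
tool_rot: [0.653, 0.757, 0.0, 0.0]
ft_force: [-0.4, -0.1, -1.3]
grip_width: 0.0232
```

Request:
step_arm([
  [1,-0.97,0.15,0,0,0,0],
  [1,-0.97,0.15,0,0,0,0],
  [1,-0.97,0.15,0,0,0,0],
  [1,-0.97,0.15,0,0,0,0],
  [1,-0.97,0.15,0,0,0,0],
  [1,-0.97,0.15,0,0,0,0],
  [1,-0.97,0.15,0,0,0,0],
  [1,-0.97,0.15,0,0,0,0],
  [1,-0.94,0.15,0,0,0,0],
  [1,-0.65,0.14,0,0,0,0],
])

```text
time: 6.2
position: [0.5417, -0.0939, 0.2763]
tool_rot: [0.653, 0.757, 0.0, 0.0]
ft_force: [-0.2, 0.2, -0.8]
grip_width: 0.0232
```

```bash
python3 - <<'E'
from h import *
tell([.5375,-.0925,.228]); snap('wrist','w2');snap('top','t2');snap('scene','s2')
for n,(a,b,c,dd) in {'t2':(190,310,310,425),'s2':(180,330,230,360)}.items():
  im=load(n)[0][a:b,c:dd,::-1]; cv2.imwrite('pics/z'+n+'.png',cv2.resize(im,None,fx=4,fy=4))
E
```

```text
t 6.2 P [ 0.5417 -0.0939  0.2763] yaw 98.4 tz [ 6.e-04 -5.e-04 -1.e+00] F [-0.25  0.17 -0.76] w 0.0232
tool shift mm [ 2.01 -4.   48.28] shares [ 0.08  -0.16   1.931]
```

View pics/w2.png

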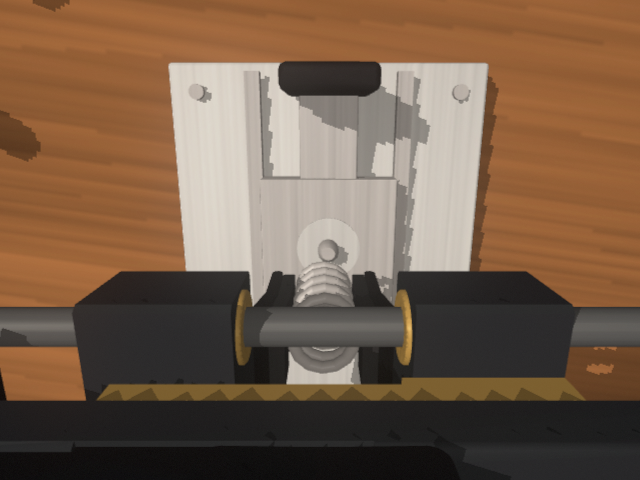

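View pics/zt2.png

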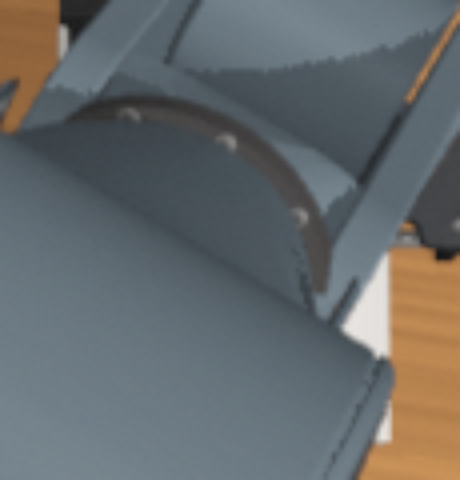

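View pics/zs2.png

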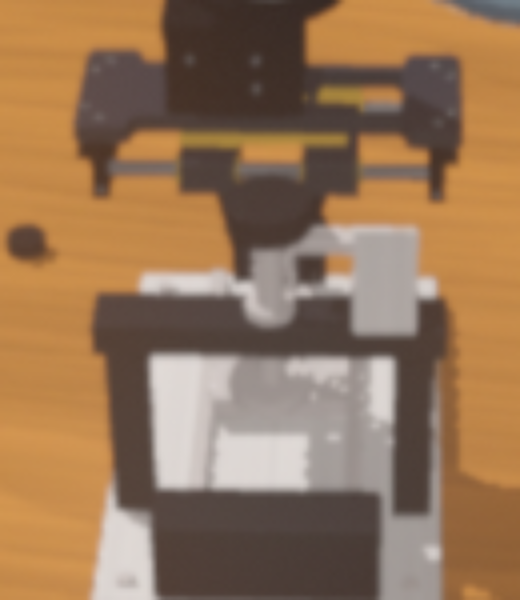

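The wrist view shows the pin top at about (328,248), on the plate's light disc. The held spring is centred near column 323, with its foot's near edge at row ~262.

```bash
python3 - <<'E'
from h import *
np.set_printoptions(precision=4,suppress=True)
p,d,i=load('w2'); C=cloud(d,i)
print('cam',-i['R'].T@i['t'], 'opt axis',i['R'][2])
print('pin',ray(i,328,248,.046))
c=C[235:262,312:345].reshape(-1,3); s=c[(c[:,2]>.0425)&(c[:,2]<.05)]; print('pin cl',len(s),s.mean(0),(s.min(0)+s.max(0))/2,np.ptp(s,0))
# disc & plate front edge
for v in (262,270,280,290,300):
    r=C[v,285:365]; m=(r[:,2]>.07)&(r[:,2]<.16); u=np.nonzero(m)[0]+285
    if len(u): print(v,u.min(),u.max(),r[m].mean(0),np.ptp(r[m],0)[1])
c=C[255:380,290:360].reshape(-1,3); s=c[(c[:,2]>.078)&(c[:,2]<.145)]
print(len(s),s.min(0),s.max(0))
im=p[225:395,270:390,::-1]; cv2.imwrite('pics/zw2.png',cv2.resize(im,None,fx=3.5,fy=3.5,interpolation=cv2.INTER_CUBIC))
E
```

```text
cam [ 0.4746 -0.1054  0.2557] opt axis [ 0.2534  0.0351 -0.9667]
pin [ 0.5364 -0.0943  0.046 ]
pin cl 302 [ 0.5389 -0.0937  0.0449] [ 0.5395 -0.0938  0.045 ] [0.0104 0.0104 0.0048]
262 318 329 [ 0.5311 -0.0973  0.0857] 0.0045953600159709534
270 303 344 [ 0.5327 -0.0971  0.0914] 0.01727129639904182
280 285 364 [ 0.5338 -0.0967  0.0997] 0.030857767359108335
290 285 364 [ 0.5341 -0.0965  0.1091] 0.02848289102909063
300 285 364 [ 0.5342 -0.0965  0.118 ] 0.027295108745059776
4035 [ 0.5302 -0.1103  0.0843] [ 0.5543 -0.082   0.1351]
```

View pics/zw2.png

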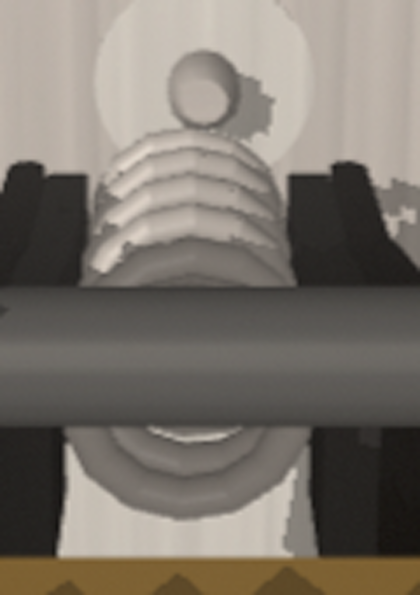

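```bash
python3 - <<'E'
from h import *
np.set_printoptions(precision=4,suppress=True)
p,d,i=load('w2'); C=cloud(d,i)
for v in (250,252,253.6): print('pin',ray(i,327.3,v,.046))
# light disc on plate: depth cloud can't; edges of disc rows: zoom left(95,85) right(312,85)
l=ray(i,270+95/3.5,225+85/3.5,.0362); r=ray(i,270+312/3.5,225+85/3.5,.0362); print('disc',l,r,(l+r)/2)
g=cv2.cvtColor(p,cv2.COLOR_RGB2GRAY); print(g[205:262:2,300]); print(g[205:262,328])
for v in range(225,262,3): print(v, ' '.join(map(str,g[v,290:368:2])))
E
```

```text
pin [ 0.5376 -0.0945  0.046 ]
pin [ 0.5386 -0.0943  0.046 ]
pin [ 0.5395 -0.0942  0.046 ]
disc [ 0.5425 -0.1101  0.0362] [ 0.5376 -0.077   0.0362] [ 0.54   -0.0936  0.0362]
[183 182 183 182 182 182 182 181 181 181 181 180 181 181 182 194 199 198
 197 197 197 196 197 197 197 197 197 196 190]
[180 180 180 180 179 180 180 179 178 179 180 179 179 185 200 201 201 201
 201 201 202 201 201 200 200 200 200 200 200 200 200 200 199 192 154 130
 135 137 142 149 152 155 163 175 175 175 174 175 175 175 176 177 178 177
 168 139 107]
225 182 178 175 172 179 181 179 183 183 192 193 194 195 196 196 196 195 195 197 202 201 196 197 197 195 194 192 194 195 181 181 183 179 178 177 177 179 178 174
228 182 178 175 172 179 181 178 186 201 197 194 193 195 195 197 195 194 195 198 200 201 195 197 196 195 194 192 193 195 197 197 175 179 178 178 177 178 177 172
231 182 178 175 172 177 181 189 200 200 196 194 193 195 196 196 195 195 196 197 200 201 195 197 196 195 194 191 194 195 196 196 197 187 178 178 176 177 176 173
234 182 178 175 171 178 189 196 199 200 195 193 193 194 195 196 195 194 195 196 200 199 194 195
[... 802 characters left out ...]
03 111 132 130 160 195 195 196 195 197 195 187 176 178 174 171
252 183 177 174 174 196 197 195 197 200 194 192 193 193 192 159 160 175 176 176 175 175 176 156 101 106 132 130 132 155 188 196 195 198 196 185 176 178 174 171
255 183 177 174 171 194 197 195 196 199 195 192 192 193 193 175 144 171 176 176 176 178 177 155 96 125 131 130 131 133 196 195 195 198 195 183 176 176 173 171
258 183 176 173 171 180 197 194 196 198 194 192 191 191 192 193 151 134 167 177 177 176 155 97 115 132 132 129 131 132 195 195 194 196 194 177 176 177 174 170
261 183 176 174 170 174 190 194 195 198 194 191 191 192 184 184 182 149 119 105 107 115 115 133 132 132 130 129 131 161 195 195 195 197 183 176 176 176 173 170
```

```bash
python3 - <<'E'
from h import *
tell([.5417-.0031,-.0939+.0015,.228])
E
```

```text
t 6.35 P [ 0.5415 -0.0929  0.276 ] yaw 98.36 tz [ 2.e-04  2.e-04 -1.e+00] F [-0.75 -0.2  -1.  ] w 0.0235
tool shift mm [ 0.95 -2.81 47.99] shares [ 0.038 -0.112  1.92 ]
```

Request:
step_arm([
  [1,0.02,-0.06,0.1,0,0,0],
  [1,0.02,-0.05,0.2,0,0,0],
  [1,0,0,0.3,0,0,0],
  [1,0,0,0.3,0,0,0],
  [1,0,0,0.2,0,0,0],
  [1,0,0,0.1,0,0,0],
  [1,0,0,0,0,0,0],
  [1,0,0,0,0,0,0],
  [1,0,0,0,0,0,0],
  [1,0,0,0,0,0,0],
])

```text
time: 7.35
position: [0.5387, -0.0919, 0.246]
tool_rot: [0.653, 0.757, 0.0, 0.0]
ft_force: [1.2, 0.4, -1.1]
grip_width: 0.0237
```

```bash
python3 - <<'E'
from h import *
np.set_printoptions(precision=4,suppress=True)
tell([.5386,-.0924,.228]); p,d,i=snap('wrist','w3'); tell(); C=cloud(d,i)
c=C[250:400,290:360].reshape(-1,3); s=c[(c[:,2]>.045)&(c[:,2]<.11)]
print(len(s),s.min(0),s.max(0))
im=p[225:395,270:390,::-1]; cv2.imwrite('pics/zw3.png',cv2.resize(im,None,fx=3.5,fy=3.5,interpolation=cv2.INTER_CUBIC))
E
```

```text
t 7.35 P [ 0.5387 -0.0919  0.246 ] yaw 98.45 tz [ 0.0006 -0.0002 -1.    ] F [ 1.25  0.41 -1.07] w 0.0237
tool shift mm [-0.51 -0.16 18.03] shares [-0.021 -0.006  0.721]
t 7.4 P [ 0.5387 -0.0919  0.246 ] yaw 98.45 tz [ 0.0005 -0.0002 -1.    ] F [ 0.19 -0.31 -0.13] w 0.0232
4022 [ 0.5251 -0.106   0.0534] [ 0.5498 -0.0779  0.1042]
```

View pics/zw3.png

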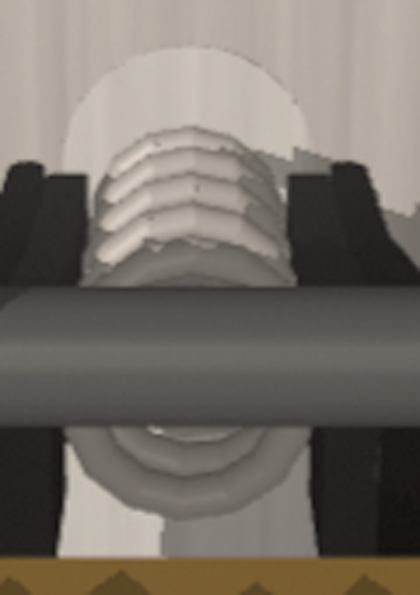

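```bash
python3 - <<'E'
from h import *
np.set_printoptions(precision=4,suppress=True)
p,d,i=load('w3'); ex=np.array([.989,.147,0])
g=cv2.cvtColor(p,cv2.COLOR_RGB2GRAY); 
for v in range(234,272,2): print(v,' '.join(map(str,g[v,284:366:2])))
n=ray(i,324.3,238.7,.0362); s=ray(i,324.3,261.3,.054)
print(n,n+.0168*ex); print(s,s+.012*ex)
pts=np.array([[u,v] for u,v in [(290,262),(292,257),(300,247),(312,240.5),(324,238.5),(336,240),(348,247),(355,256)]])
E
```

```text
234 172 169 170 177 176 174 178 178 177 180 180 177 175 175 177 175 172 172 171 175 174 178 178 175 174 175 174 173 171 170 174 173 176 180 178 174 175 174 174 174 174
236 172 168 170 177 176 173 178 177 176 180 179 178 175 176 177 174 173 172 172 175 172 178 178 175 175 175 174 172 172 170 174 174 176 181 178 172 175 173 173 174 174
238 172 168 169 176 176 173 178 177 177 179 179 177 175 176 175 175 167 174 174 184 184 181 171 177 170 170 173 172 172 169 174 173 175 180 179 173 175 173 173 173 174
240 172 168 169 177 176 173 178 177 177 178 179 178 177 180 191 191 189 190 192 193 197 194 190 190 191 191 169 167 170 171 174 172 175 181 177 173 174 173 172 173 174
242 171 168 169 176 176 172 178 178 176 178 179 187 190 191 192 191 190 189 191 194 197 195 190 191 191 192 189 189 174 159 170 173 175 181 177 174 175 174 172 173 174
244 171 168 169 177 176 173 178 177 176 172 187 188 189 191 191 191 189 190 192 193 196 194 190 191 192 191 189 188 186 189 175 171 175 179 177 173 174 172 172 173 173
246 171 168 169 176 176 173 177 178 188 188 188 188 190 190 191 190 190 189 190 193 196 194 
[... 1495 characters left out ...]
 177 181 180 168 162 155 146 137 142 180 184 187 190 191 190 190 191 193 189 178 171 172 171
266 171 167 180 192 191 191 192 195 191 188 186 181 161 176 195 171 190 194 186 182 176 170 175 176 168 159 152 121 172 187 190 191 191 191 191 181 190 180 171 172 171
268 170 167 182 191 191 190 191 195 190 185 171 165 185 210 197 177 151 147 147 156 160 142 132 126 121 118 115 139 118 126 129 178 182 190 190 131 129 143 160 173 171
270 170 167 185 190 191 188 191 194 190 163 174 195 211 181 158 161 166 170 173 176 177 162 161 156 151 144 138 105 112 106 113 128 129 129 178 131 128 123 117 117 135
[ 0.5212 -0.0933  0.0362] [ 0.5378 -0.0909  0.0362]
[ 0.5262 -0.0926  0.054 ] [ 0.5381 -0.0909  0.054 ]
```

Request:
step_arm([
  [1,0,0,0.1,0,0,0],
  [1,0,0,0.15,0,0,0],
  [1,0,0,0.15,0,0,0],
  [1,0,0,0.1,0,0,0],
  [1,0,0,0.1,0,0,0],
  [1,0,0,0.06,0,0,0],
  [1,0,0,0.04,0,0,0],
  [1,0,0,0,0,0,0],
  [1,0,0,0,0,0,0],
  [1,0,0,0,0,0,0],
])

```text
time: 8.4
position: [0.5385, -0.0918, 0.2284]
tool_rot: [0.653, 0.757, -0.0, 0.0]
ft_force: [0.5, -0.2, -0.7]
grip_width: 0.0231
```

```bash
python3 - <<'E'
from h import *
tell([.5386,-.0924,.228]); p,d,i=snap('wrist','w4')
cv2.imwrite('pics/zw4.png',cv2.resize(p[200:395,250:400,::-1],None,fx=3,fy=3,interpolation=cv2.INTER_CUBIC))
E
```

```text
t 8.4 P [ 0.5385 -0.0918  0.2284] yaw 98.46 tz [ 1.e-04 -0.e+00 -1.e+00] F [ 0.5  -0.18 -0.69] w 0.0231
tool shift mm [-0.62 -0.02  0.38] shares [-0.025 -0.001  0.015]
```

View pics/zw4.png

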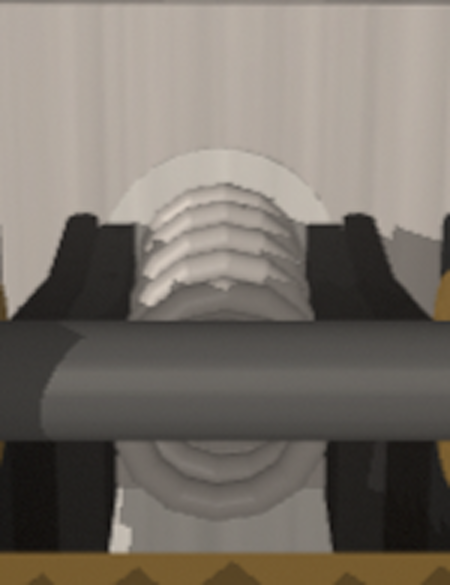

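Request:
step_arm([
  [1,0,0,0.02,0,0,0],
  [1,0,0,0,0,0,0],
  [-0.2,0,0,0,0,0,0],
  [-0.2,0,0,0,0,0,0],
  [-0.2,0,0,0,0,0,0],
  [-0.2,0,0,0,0,0,0],
  [-0.2,0,0,0,0,0,0],
  [-0.2,0,0,0,0,0,0],
  [-0.2,0,0,0,0,0,0],
  [-0.2,0,0,0,0,0,0],
])

```text
time: 9.45
position: [0.5386, -0.0918, 0.2278]
tool_rot: [0.653, 0.757, 0.0, 0.0]
ft_force: [0.0, -0.8, 0.4]
grip_width: 0.0521
```

```bash
python3 - <<'E'
from h import *
tell(); p,d,i=snap('wrist','w5')
cv2.imwrite('pics/zw5.png',cv2.resize(p[180:395,220:430,::-1],None,fx=2.5,fy=2.5,interpolation=cv2.INTER_CUBIC))
E
```

```text
t 9.45 P [ 0.5386 -0.0918  0.2278] yaw 98.45 tz [ 0.  0. -1.] F [ 0.   -0.78  0.39] w 0.0521
```

View pics/zw5.png

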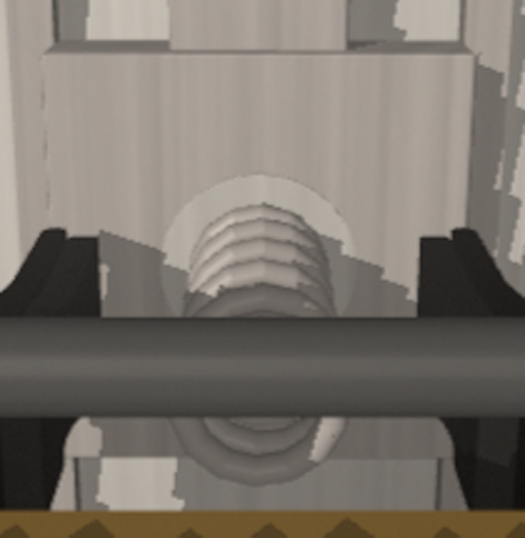

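The spring stands freely on the plate, its foot concentric with the light disc around the pin. Next is backing off to go behind the tab.

Request:
step_arm([
  [-0.2,0,0,-0.4,0,0,0],
  [-0.2,0,0,-0.8,0,0,0],
  [-0.2,0,0,-0.8,0,0,0],
  [-0.2,0,0,-0.8,0,0,0],
  [1,0,-0.6,0,0,0,0],
  [1,0,-0.9,0,0,0,0],
  [1,0,-0.9,0,0,0,0],
  [1,0,-0.9,0,0,0,0],
  [1,0,-0.9,0,0,0,0],
  [1,0,-0.45,0,0,0,0],
])

```text
time: 10.5
position: [0.4219, -0.1087, 0.2983]
tool_rot: [0.653, 0.757, -0.0, -0.001]
ft_force: [0.3, 0.3, 0.4]
grip_width: 0.0121
```

```bash
python3 - <<'E'
from h import *
ex=np.array([.989,.147,0]); pin=np.array([.5386,-.0918,0])
tell(pin-.116*ex+[0,0,.227]); p,d,i=snap('wrist','w6')
E
```

```text
t 10.5 P [ 0.4219 -0.1087  0.2983] yaw 98.43 tz [-1.2e-03  6.0e-04 -1.0e+00] F [0.31 0.28 0.36] w 0.0121
tool shift mm [-0.54  2.   71.27] shares [-0.022  0.08   2.851]
```

View pics/w6.png

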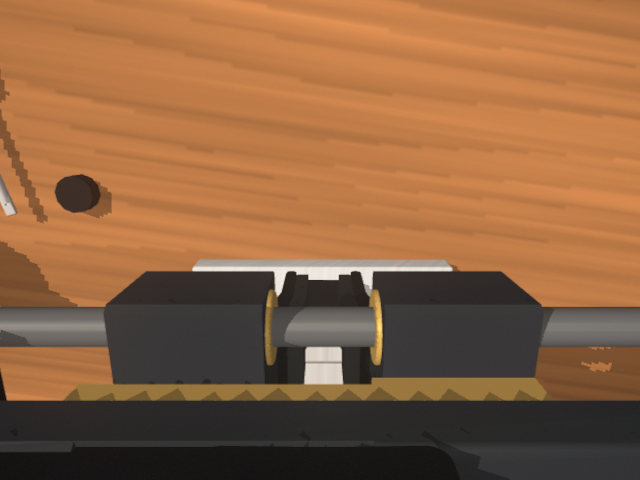

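The wrist view shows the closing fingers clear of the base front edge, with the tab hidden below the gripper. I lower and approach next.

Request:
step_arm([
  [1,0,0,0.6,0,0,0],
  [1,0,0,0.8,0,0,0],
  [1,0,0,0.8,0,0,0],
  [1,0,0,0.65,0,0,0],
  [1,0,0.2,0,0,0,0],
  [1,0,0.2,0,0,0,0],
  [1,0,0.2,0,0,0,0],
  [1,0,0.2,0,0,0,0],
  [1,0,0.2,0,0,0,0],
  [1,0,0.2,0,0,0,0],
])

```text
time: 11.55
position: [0.4536, -0.1044, 0.227]
tool_rot: [0.653, 0.757, 0.0, 0.0]
ft_force: [-1.8, -0.5, 1.2]
grip_width: 0.0006
```

```bash
python3 - <<'E'
from h import *
ex=np.array([.989,.147,0]); pin=np.array([.5386,-.0918,0])
tell(pin+(.1-.091-.0095)*ex+[0,0,.227])
E
```

```text
t 11.55 P [ 0.4536 -0.1044  0.227 ] yaw 98.46 tz [ 4.e-04 -3.e-04 -1.e+00] F [-1.85 -0.5   1.18] w 0.0006
tool shift mm [-1.000e-02  8.539e+01  5.000e-02] shares [-0.000e+00  3.416e+00  2.000e-03]
```

Request:
step_arm([
  [1,0,0.2,0,0,0,0],
  [1,0,0.2,0,0,0,0],
  [1,0,0.2,0,0,0,0],
  [1,0,0.2,0,0,0,0],
  [1,0,0.2,0,0,0,0],
  [1,0,0.2,0,0,0,0],
  [1,0,0.2,0,0,0,0],
  [1,0,0.2,0,0,0,0],
  [1,0,0.2,0,0,0,0],
  [1,0,0.2,0,0,0,0],
])

```text
time: 12.55
position: [0.5031, -0.097, 0.2265]
tool_rot: [0.653, 0.757, -0.0, -0.0]
ft_force: [-2.5, -0.5, 1.2]
grip_width: 0.0005
```

Request:
step_arm([
  [1,0,0.2,0,0,0,0],
  [1,0,0.15,0,0,0,0],
  [1,0,0.1,0,0,0,0],
  [1,0,0.1,0,0,0,0],
  [1,0,0.1,0,0,0,0],
  [1,0,0.1,0,0,0,0],
  [1,0,0.1,0,0,0,0],
  [1,0,0.1,0,0,0,0],
  [1,0,0.05,0,0,0,0],
  [1,0,0.05,0,0,0,0],
])

```text
time: 13.55
position: [0.5288, -0.0933, 0.2265]
tool_rot: [0.653, 0.757, -0.0, -0.0]
ft_force: [-1.6, -0.5, 0.2]
grip_width: 0.0002
```

```bash
python3 - <<'E'
from h import *
ex=np.array([.989,.147,0]); pin=np.array([.5386,-.0918,0])
tell(pin+(.1-.091-.0095)*ex+[0,0,.227])
p,d,i=snap('wrist','w7')
E
```

```text
t 13.55 P [ 0.5288 -0.0933  0.2265] yaw 98.46 tz [-1.e-04  0.e+00 -1.e+00] F [-1.64 -0.53  0.18] w 0.0002
tool shift mm [ 0.    9.42 -0.53] shares [ 0.     0.377 -0.021]
```

View pics/w7.png

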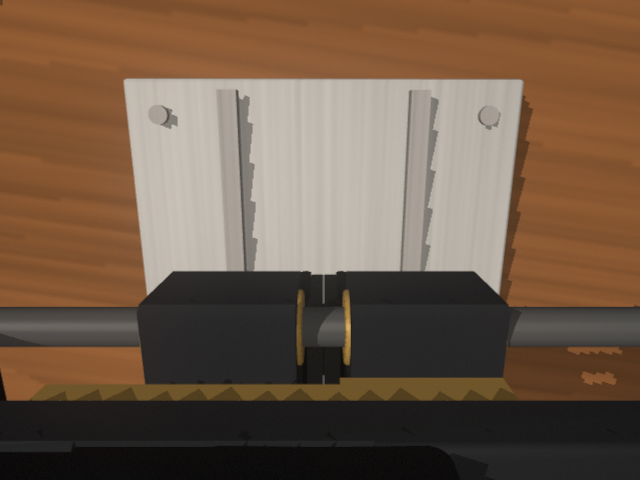

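The fingers are still pushing with only sliding friction, and the plate is out of sight ahead under the gripper.

Request:
step_arm([
  [1,0,0.05,0,0,0,0],
  [1,0,0.04,0,0,0,0],
  [1,0,0.04,0,0,0,0],
  [1,0,0.03,0,0,0,0],
  [1,0,0.03,0,0,0,0],
  [1,0,0.03,0,0,0,0],
  [1,0,0.02,0,0,0,0],
  [1,0,0.02,0,0,0,0],
  [1,0,0.02,0,0,0,0],
  [1,0,0.02,0,0,0,0],
])

```text
time: 14.6
position: [0.5349, -0.0923, 0.2265]
tool_rot: [0.653, 0.758, -0.001, -0.002]
ft_force: [-7.5, -4.2, 3.7]
grip_width: 0.0002
```

Request:
step_arm([
  [1,0,0.02,0,0,0,0],
  [1,0,0.02,0,0,0,0],
  [1,0,0,0,0,0,0],
  [1,0,0,0,0,0,0],
  [1,0,0,0,0,0,0],
  [1,0,0,0,0,0,0],
  [1,0,0,0,0,0,0],
  [1,0,0,0,0,0,0],
  [1,0,0,0,0,0,0],
  [1,0,0,0,0,0,0],
])

```text
time: 15.6
position: [0.5353, -0.0924, 0.2265]
tool_rot: [0.653, 0.758, -0.002, -0.002]
ft_force: [-8.4, -4.5, 5.1]
grip_width: 0.0007
```

```bash
python3 - <<'E'
from h import *
ex=np.array([.989,.147,0]); pin=np.array([.5386,-.0918,0])
tell(pin+(.1-.091-.0095)*ex+[0,0,.227])
p,d,i=snap('scene','s7'); C=cloud(d,i)
cv2.imwrite('pics/zs7.png',cv2.resize(p[190:345,230:360,::-1],None,fx=3.8,fy=3.8,interpolation=cv2.INTER_CUBIC))
E
```

```text
t 15.6 P [ 0.5353 -0.0924  0.2265] yaw 98.51 tz [-5.9e-03  1.0e-04 -1.0e+00] F [-8.37 -4.52  5.14] w 0.0007
tool shift mm [ 0.09  2.87 -0.53] shares [ 0.004  0.115 -0.021]
```

View pics/zs7.png

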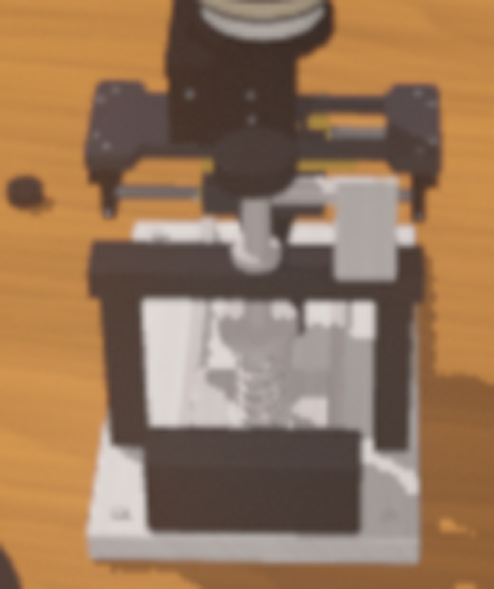

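The scene view shows the spring (zoomed ~(263,390)) standing under the ram foot (~(258,320)). The finger reading is 100.4 mm short of the home pin, against 100.5 mm expected, so the slide is at its stop. I back off and rise.

Request:
step_arm([
  [1,0,-0.3,0,0,0,0],
  [1,0,-0.8,0,0,0,0],
  [1,0,-0.8,-0.5,0,0,0],
  [1,0,0,-0.95,0,0,0],
  [1,0,0,-0.95,0,0,0],
  [1,0,0,-0.95,0,0,0],
  [1,0,0,-0.95,0,0,0],
  [1,0,0,-0.95,0,0,0],
  [1,0,0,-0.95,0,0,0],
  [1,0,0,-0.95,0,0,0],
])

```text
time: 16.65
position: [0.4907, -0.0991, 0.4068]
tool_rot: [0.653, 0.757, 0.001, 0.002]
ft_force: [0.2, -0.4, 0.7]
grip_width: 0.0007
```

```bash
python3 - <<'E'
from h import *
np.set_printoptions(precision=4,suppress=True)
tell()
p,d,i=snap('wrist','w8'); p,d,i=snap('scene','s8'); C=cloud(d,i)
c=C[270:302,285:312].reshape(-1,3); ex=np.array([.989,.147,0])
for lo,hi in((.04,.06),(.06,.085)):
    s=c[(c[:,2]>lo)&(c[:,2]<hi)&(c[:,0]>.58)&(c[:,0]<.68)&(abs(c[:,1]+.078)<.03)]; print(len(s),s.mean(0) if len(s) else'',s.min(0),s.max(0))
cv2.imwrite('pics/zs8.png',cv2.resize(p[190:345,230:360,::-1],None,fx=3.8,fy=3.8,interpolation=cv2.INTER_CUBIC))
E
```

```text
t 16.65 P [ 0.4907 -0.0991  0.4068] yaw 98.45 tz [ 0.0043 -0.0009 -1.    ] F [ 0.23 -0.37  0.71] w 0.0007
91 [ 0.639  -0.0752  0.0488] [ 0.6225 -0.0882  0.0405] [ 0.6489 -0.0644  0.0597]
71 [ 0.6423 -0.0734  0.0712] [ 0.6292 -0.0873  0.0604] [ 0.6503 -0.0639  0.0849]
```

View pics/zs8.png

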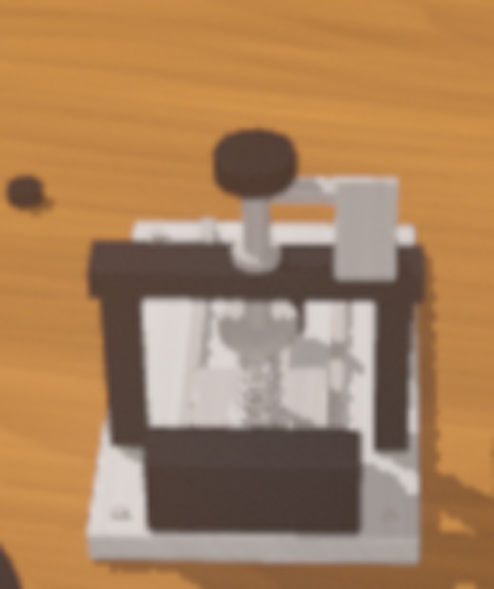

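View pics/w8.png

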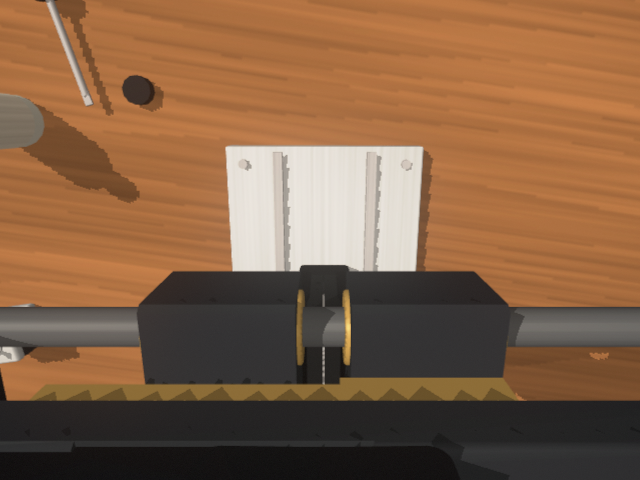

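The wrist view shows the bare slide rails and the plate gone forward. The scene view shows the spring upright under the foot: its x/y of about (0.638,-0.076) matches the knob at (0.636,-0.075). I go over the knob.

Request:
step_arm([
  [1,0,0,-0.6,0,0,0],
  [1,0,0.4,-0.3,0,0,0],
  [1,0,0.9,0,0,0,0],
  [1,0,0.9,0,0,0,0],
  [1,0,0.9,0,0,0,0],
  [1,0,0.9,0,0,0,0],
  [1,0,0.9,0,0,0,0],
  [1,0,0.6,0,0,0,0],
  [1,0,0.3,0,0,0,0],
  [1,0,0,0,0,0,0],
])

```text
time: 17.75
position: [0.6342, -0.0776, 0.4267]
tool_rot: [0.653, 0.757, 0.0, -0.0]
ft_force: [-0.9, 0.1, 0.1]
grip_width: 0.0002
```

```bash
python3 - <<'E'
from h import *
tell([.635,-.0777,.388])
snap('wrist','w9');tell([.635,-.0777,.388])
E
```

```text
t 17.75 P [ 0.6342 -0.0776  0.4267] yaw 98.48 tz [ 1.e-04  3.e-04 -1.e+00] F [-0.85  0.11  0.06] w 0.0002
tool shift mm [-0.28  0.79 38.73] shares [-0.011  0.032  1.549]
t 17.8 P [ 0.6335 -0.0776  0.4269] yaw 98.47 tz [-1.e-03  4.e-04 -1.e+00] F [-0.61  0.27  0.93] w 0.0007
tool shift mm [-0.33  1.54 38.88] shares [-0.013  0.061  1.555]
```

View pics/w9.png

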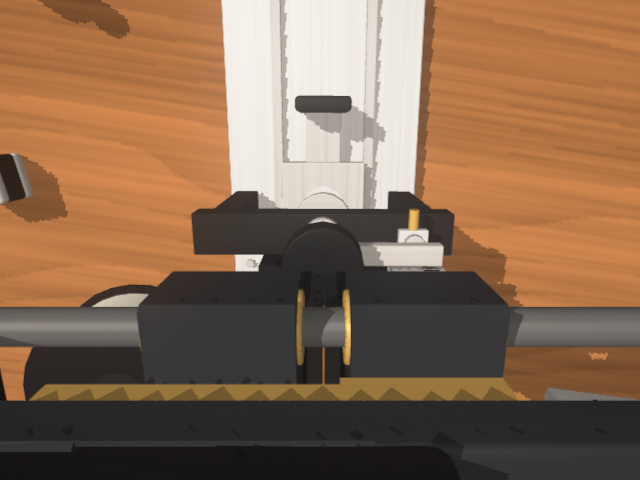

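The wrist view shows the knob at about (322,245) just ahead of the fingers, the side arm at (405,255), and the stop block and button at (412,237).

```bash
python3 - <<'E'
from h import *
np.set_printoptions(precision=4,suppress=True,linewidth=200)
p,d,i=load('w9'); C=cloud(d,i)
for v in range(206,274,3): print(v,(C[v,396:436:5,2]*1000).round(0), (C[v,412,:2]*1000).round(0))
cv2.imwrite('pics/zw9.png',cv2.resize(p[195:275,370:460,::-1],None,fx=7,fy=7,interpolation=cv2.INTER_CUBIC))
E
```

```text
206 [65. 86. 93. 92. 93. 92. 92. -1.] [614. -12.]
209 [123. 122. 124. 155. 154. 124. 122. 124.] [606. -27.]
212 [134. 134. 134. 158. 159. 135. 135. 134.] [607. -27.]
215 [140. 140. 141. 157. 159. 140. 139. 140.] [609. -27.]
218 [141. 140. 142. 158. 158. 139. 140. 140.] [611. -27.]
221 [140. 140. 141. 159. 159. 139. 139. 139.] [613. -26.]
224 [141. 139. 139. 159. 159. 139. 141. 141.] [615. -25.]
227 [138. 140. 141. 159. 160. 141. 140. 139.] [616. -25.]
230 [140. 160. 159. 158. 159. 158. 159. 140.] [618. -25.]
233 [141. 160. 159. 159. 159. 159. 159. 139.] [620. -24.]
236 [139. 160. 160. 162. 163. 160. 160. 139.] [621. -25.]
239 [141. 159. 162. 165. 163. 166. 159. 141.] [622. -25.]
242 [140. 158. 164. 165. 164. 164. 159. 140.] [624. -25.]
245 [185. 184. 185. 184. 184. 185. 184. 184.] [621. -30.]
248 [187. 186. 186. 187. 185. 187. 186. 185.] [622. -30.]
251 [187. 186. 186. 185. 185. 186. 187. 187.] [624. -29.]
254 [185. 186. 185. 185. 187. 186. 185. 186.] [625. -29.]
257 [187. 186. 186. 187. 186. 186. 186. 186.] [627. -29.]
260 [186. 186. 186. 186. 186. 186. 186. 185.] [629. -28.]
263 [187. 186. 185. 187. 186. 186. 186. 186.] [630. -28.]
266 [186. 185. 184. 185. 185. 186. 185. 186.] [633. -27.]
269 [176. 176. 176. 175. 175. 175. 176. 176.] [637. -25.]
272 [320. 320. 320. 321. 320. 320. 319. 319.] [593. -63.]
```

View pics/zw9.png

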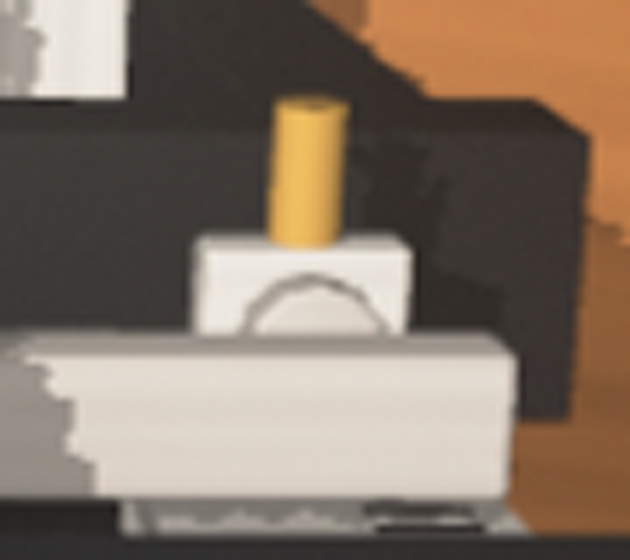

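Request:
step_arm([
  [1,0,0.03,0.2,0,0,0],
  [1,0,0,0.3,0,0,0],
  [1,0,0,0.3,0,0,0],
  [1,0,0,0.3,0,0,0],
  [1,0,0,0.2,0,0,0],
  [1,0,0,0.1,0,0,0],
  [1,0,0,0,0,0,0],
  [1,0,0,0,0,0,0],
  [1,0,0,0,0,0,0],
  [1,0,0,0,0,0,0],
])

```text
time: 18.8
position: [0.6344, -0.0776, 0.3931]
tool_rot: [0.653, 0.757, 0.0, 0.0]
ft_force: [0.3, -0.8, 0.3]
grip_width: 0.0
```

```bash
python3 - <<'E'
from h import *
tell([.635,-.0777,.388])
E
```

```text
t 18.8 P [ 0.6344 -0.0776  0.3931] yaw 98.45 tz [ 7.e-04 -2.e-04 -1.e+00] F [ 0.26 -0.81  0.34] w 0.0
tool shift mm [-0.18  0.61  5.15] shares [-0.007  0.024  0.206]
```

Request:
step_arm([
  [1,0,0,0.08,0,0,0],
  [1,0,0,0.08,0,0,0],
  [1,0,0,0.08,0,0,0],
  [1,0,0,0.08,0,0,0],
  [1,0,0,0.08,0,0,0],
  [1,0,0,0.04,0,0,0],
  [1,0,0,0.04,0,0,0],
  [1,0,0,0.04,0,0,0],
  [1,0,0,0,0,0,0],
  [1,0,0,0,0,0,0],
])

```text
time: 19.8
position: [0.6343, -0.0776, 0.3799]
tool_rot: [0.653, 0.757, 0.0, 0.0]
ft_force: [-0.6, 0.5, 4.1]
grip_width: 0.0003
```

```bash
python3 - <<'E'
from h import *
tell([.635,-.0777,.388])
E
```

```text
t 19.8 P [ 0.6343 -0.0776  0.3799] yaw 98.45 tz [ 2.e-04 -0.e+00 -1.e+00] F [-0.6   0.51  4.07] w 0.0003
tool shift mm [-0.21  0.66 -8.12] shares [-0.008  0.026 -0.325]
```

Request:
step_arm([
  [1,0,0,0.03,0,0,0],
  [1,0,0,0.03,0,0,0],
  [1,0,0,0.03,0,0,0],
  [1,0,0,0.02,0,0,0],
  [1,0,0,0.01,0,0,0],
  [1,0,0,0,0,0,0],
  [1,0,0,0,0,0,0],
  [1,0,0,0,0,0,0],
  [1,0,0,0,0,0,0],
  [1,0,0,0,0,0,0],
])

```text
time: 20.8
position: [0.6343, -0.0776, 0.3769]
tool_rot: [0.653, 0.757, 0.0, 0.0]
ft_force: [-1.4, 1.4, 5.0]
grip_width: 0.0004
```

Request:
step_arm([
  [1,0,0,0.02,0,0,0],
  [1,0,0,0.02,0,0,0],
  [1,0,0,0.02,0,0,0],
  [1,0,0,0,0,0,0],
  [1,0,0,0,0,0,0],
  [1,0,0,0,0,0,0],
  [1,0,0,0,0,0,0],
  [1,0,0,0,0,0,0],
  [1,0,0,0,0,0,0],
  [1,0,0,0,0,0,0],
])

```text
time: 21.8
position: [0.6343, -0.0776, 0.3756]
tool_rot: [0.653, 0.757, 0.0, 0.0]
ft_force: [-0.8, 0.3, 5.7]
grip_width: 0.0008
```

```bash
python3 - <<'E'
from h import *
tell([.635,-.0777,.388]); 
for k in range(3): eyes.camera('top'); print(status.get_obs()['ft_force'][2])
E
```

```text
t 21.8 P [ 0.6343 -0.0776  0.3756] yaw 98.46 tz [ 4.e-04 -1.e-04 -1.e+00] F [-0.81  0.3   5.72] w 0.0008
tool shift mm [ -0.21   0.66 -12.35] shares [-0.009  0.027 -0.494]
6.467462592235755
5.7409097785460315
4.843081265681494
```

Request:
step_arm([
  [1,0,0,0.02,0,0,0],
  [1,0,0,0.02,0,0,0],
  [1,0,0,0.02,0,0,0],
  [1,0,0,0,0,0,0],
  [1,0,0,0,0,0,0],
  [1,0,0,0,0,0,0],
  [1,0,0,0,0,0,0],
  [1,0,0,0,0,0,0],
  [1,0,0,0,0,0,0],
  [1,0,0,0,0,0,0],
])

```text
time: 22.95
position: [0.6343, -0.0775, 0.3751]
tool_rot: [0.653, 0.757, 0.0, 0.0]
ft_force: [-2.3, -0.0, 10.4]
grip_width: 0.0003
```

Request:
step_arm([
  [1,0,0,0.02,0,0,0],
  [1,0,0,0.02,0,0,0],
  [1,0,0,0.01,0,0,0],
  [1,0,0,0,0,0,0],
  [1,0,0,0,0,0,0],
  [1,0,0,0,0,0,0],
  [1,0,0,0,0,0,0],
  [1,0,0,0,0,0,0],
  [1,0,0,0,0,0,0],
  [1,0,0,0,0,0,0],
])

```text
time: 23.95
position: [0.6342, -0.0775, 0.3745]
tool_rot: [0.653, 0.757, 0.0, 0.001]
ft_force: [-3.4, 0.9, 12.8]
grip_width: 0.0006
```

```bash
python3 - <<'E'
from h import *
tell([.635,-.0777,.388]); 
for k in range(3): eyes.camera('top'); o=status.get_obs(); print(o['ft_force'][2],o['position'][2])
E
```

```text
t 23.95 P [ 0.6342 -0.0775  0.3745] yaw 98.46 tz [ 1.1e-03 -5.0e-04 -1.0e+00] F [-3.45  0.91 12.79] w 0.0006
tool shift mm [ -0.28   0.77 -13.51] shares [-0.011  0.031 -0.54 ]
12.861585033561463 0.3745051288493815
12.324595529936534 0.37447563391029914
13.023903825005169 0.37449750088734113
```

Request:
step_arm([
  [1,0,0,0.02,0,0,0],
  [1,0,0,0.02,0,0,0],
  [1,0,0,0.005,0,0,0],
  [1,0,0,0,0,0,0],
  [1,0,0,0,0,0,0],
  [1,0,0,0,0,0,0],
  [1,0,0,0,0,0,0],
  [1,0,0,0,0,0,0],
  [1,0,0,0,0,0,0],
  [1,0,0,0,0,0,0],
])

```text
time: 25.1
position: [0.6342, -0.0775, 0.3738]
tool_rot: [0.653, 0.757, 0.0, 0.001]
ft_force: [-3.8, 1.0, 14.2]
grip_width: 0.0008
```

```bash
python3 - <<'E'
from h import *
tell([.635,-.0777,.388]); snap('wrist','w10'); snap('scene','s10')
for k in range(2): eyes.camera('top'); o=status.get_obs(); print(o['ft_force'][2],o['position'][2])
p,d,i=load('w10');C=cloud(d,i)
cv2.imwrite('pics/zw10.png',cv2.resize(p[195:300,360:460,::-1],None,fx=5,fy=5,interpolation=cv2.INTER_CUBIC))
E
```

```text
t 25.1 P [ 0.6342 -0.0775  0.3738] yaw 98.47 tz [ 1.2e-03 -6.0e-04 -1.0e+00] F [-3.76  1.04 14.16] w 0.0008
tool shift mm [ -0.34   0.8  -14.23] shares [-0.014  0.032 -0.569]
13.874630159767388 0.37374821818893866
14.598216429432506 0.3737776555188922
```

View pics/w10.png

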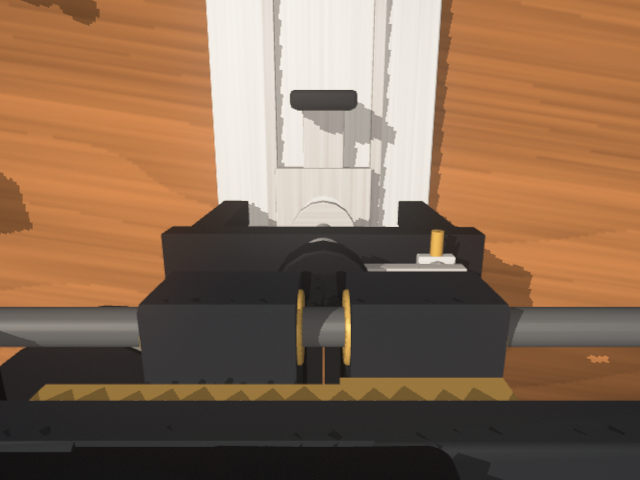

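Arm is on the stop: the wrist view shows it at (420,267) down over the block. About 14.2 N total, less ~7 N for the ram and test spring, means about 1.1 mm in. Now the hold.

Request:
step_arm([
  [1,0,0,0,0,0,0],
  [1,0,0,0,0,0,0],
  [1,0,0,0,0,0,0],
  [1,0,0,0,0,0,0],
  [1,0,0,0,0,0,0],
  [1,0,0,0,0,0,0],
  [1,0,0,0,0,0,0],
  [1,0,0,0,0,0,0],
  [1,0,0,0,0,0,0],
  [1,0,0,0,0,0,0],
])

```text
time: 26.3
position: [0.6342, -0.0775, 0.3738]
tool_rot: [0.653, 0.757, 0.0, 0.001]
ft_force: [-3.3, 0.8, 14.9]
grip_width: 0.0003
```

Request:
step_arm([
  [1,0,0,0,0,0,0],
  [1,0,0,0,0,0,0],
  [1,0,0,0,0,0,0],
  [1,0,0,0,0,0,0],
  [1,0,0,0,0,0,0],
  [1,0,0,0,0,0,0],
  [1,0,0,0,0,0,0],
  [1,0,0,0,0,0,0],
  [1,0,0,-0.02,0,0,0],
  [1,0,0,-0.03,0,0,0],
])

```text
time: 27.3
position: [0.6342, -0.0775, 0.3747]
tool_rot: [0.653, 0.757, 0.0, 0.001]
ft_force: [-2.6, -0.1, 13.0]
grip_width: 0.0003
```

Request:
step_arm([
  [1,0,0,-0.04,0,0,0],
  [1,0,0,-0.06,0,0,0],
  [1,0,0,-0.06,0,0,0],
  [1,0,0,-0.06,0,0,0],
  [1,0,0,-0.06,0,0,0],
  [1,0,0,-0.06,0,0,0],
  [1,0,0,-0.06,0,0,0],
  [1,0,0,-0.06,0,0,0],
  [1,0,0,-0.06,0,0,0],
  [1,0,0,-0.06,0,0,0],
])

```text
time: 28.3
position: [0.6343, -0.0776, 0.3871]
tool_rot: [0.653, 0.757, 0.0, -0.0]
ft_force: [0.2, 0.3, 2.2]
grip_width: 0.0004
```

```bash
python3 - <<'E'
from h import *
tell([.635,-.0777,.388])
E
```

```text
t 28.3 P [ 0.6343 -0.0776  0.3871] yaw 98.45 tz [-1.e-04  1.e-04 -1.e+00] F [0.16 0.32 2.16] w 0.0004
tool shift mm [-0.2   0.65 -0.94] shares [-0.008  0.026 -0.038]
```

Lift off the knob, rise and back away so the cameras can see.

Request:
step_arm([
  [1,0,0,-0.06,0,0,0],
  [1,0,0,-0.08,0,0,0],
  [1,0,0,-0.2,0,0,0],
  [1,0,0,-0.5,0,0,0],
  [1,0,0,-0.8,0,0,0],
  [1,0,-0.5,-0.5,0,0,0],
  [1,0,-0.9,0,0,0,0],
  [1,0,-0.9,0,0,0,0],
  [1,0,-0.9,0,0,0,0],
  [1,0,-0.9,0,0,0,0],
])

```text
time: 29.3
position: [0.531, -0.0926, 0.4413]
tool_rot: [0.653, 0.757, -0.0, 0.0]
ft_force: [-0.2, -0.2, 0.4]
grip_width: 0.0005
```

Request:
step_arm([
  [1,0.9,-0.5,0,0,0,0],
  [1,0.9,-0.5,0,0,0,0],
  [1,0.9,-0.5,0,0,0,0],
  [1,0.9,0,0,0,0,0],
  [1,0.9,0,0,0,0,0],
  [1,0.9,0,0,0,0,0],
  [1,0.9,0,0,0,0,0],
  [1,0.9,0,0,0,0,0],
  [1,0.9,0,0,0,0,0],
  [1,0,0,0,0,0,0],
])

```text
time: 30.3
position: [0.4645, 0.1037, 0.4412]
tool_rot: [0.652, 0.758, 0.0, -0.0]
ft_force: [0.1, -0.4, -0.1]
grip_width: 0.0004
```

```bash
python3 - <<'E'
from h import *
np.set_printoptions(precision=4,suppress=True)
tell(); snap('top','t11'); p,d,i=snap('scene','s11'); C=cloud(d,i)
c=C[270:302,285:312].reshape(-1,3)
for lo,hi in((.04,.06),(.06,.085)):
    s=c[(c[:,2]>lo)&(c[:,2]<hi)&(c[:,0]>.58)&(c[:,0]<.68)&(abs(c[:,1]+.078)<.03)]; print(len(s),s.mean(0),s.min(0),s.max(0))
c=C[215:250,280:312].reshape(-1,3); s=c[(c[:,2]>.195)&(c[:,2]<.215)]; print('knob',s.mean(0),s.max(0))
T=load('t11')[0]
p0=load('top0');q=load('t11');C2=cloud(q[1],q[2]);k=C2[155:200,355:395].reshape(-1,3);k=k[(k[:,2]>.195)&(k[:,2]<.215)];print('knob top',np.median(k,0))
cv2.imwrite('pics/z11.png',np.hstack([cv2.resize(p[190:345,230:360,::-1],(400,480)),cv2.resize(T[150:310,310:425,::-1],(400,480))]))
E
```

```text
t 30.3 P [0.4645 0.1037 0.4412] yaw 98.63 tz [-0.0002  0.0005 -1.    ] F [ 0.15 -0.42 -0.1 ] w 0.0004
86 [ 0.6396 -0.0754  0.0495] [ 0.6226 -0.0876  0.0403] [ 0.649  -0.0644  0.0598]
71 [ 0.6421 -0.0733  0.0712] [ 0.6288 -0.0869  0.0601] [ 0.6484 -0.0641  0.0829]
knob [ 0.6404 -0.0749  0.2032] [ 0.6594 -0.0553  0.2085]
knob top [ 0.634  -0.0781  0.2053]
```

View pics/z11.png

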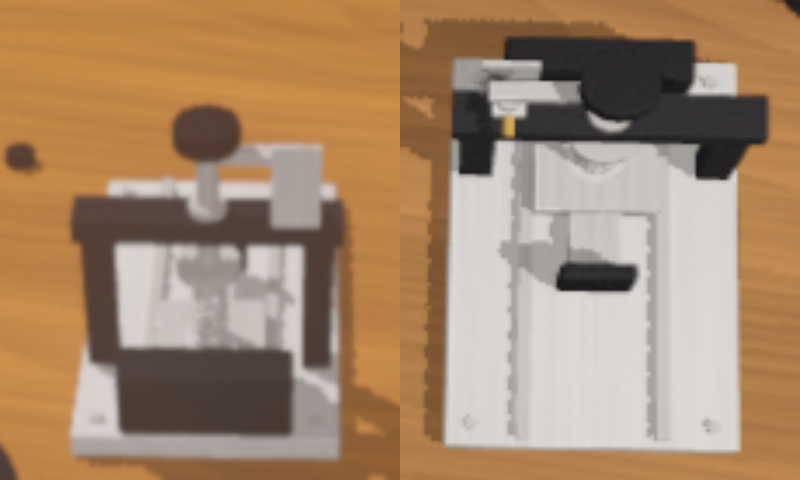

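View pics/t11.png

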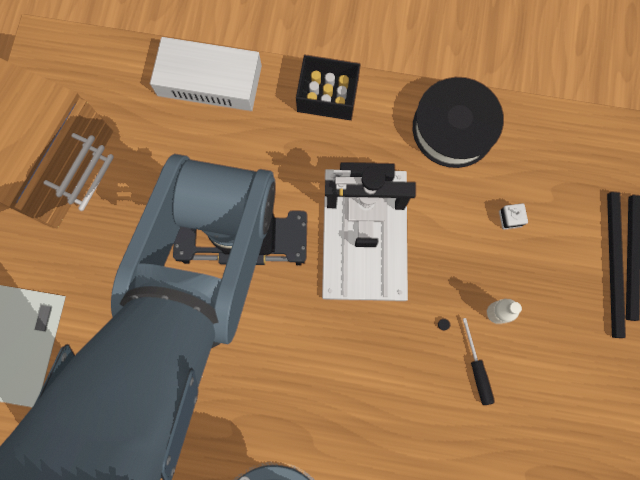

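The zoomed views show the ram up, the spring upright under its foot at about (210,305) in the left half, and the tab at (597,277) in the right half. The whole top view shows the robot clear of the tester and the bottle in place at (504,311). One numeric check of the slide remains.

```bash
python3 - <<'E'
from h import *
q=load('t11');C=cloud(q[1],q[2])
m=(C[...,2]>.06)&(C[...,2]<.071); m[:225]=0;m[255:]=0;m[:,:345]=0;m[:,390:]=0
r=cv2.minAreaRect(C[m][:,:2].astype(np.float32)); print(r)
q0=load('top0');C0=cloud(q0[1],q0[2])
m=(C0[...,2]>.06)&(C0[...,2]<.071); m[:275]=0;m[305:]=0;m[:,:345]=0;m[:,390:]=0
r0=cv2.minAreaRect(C0[m][:,:2].astype(np.float32)); a=np.array(r[0])-r0[0]; print('travel',np.hypot(*a))
print('tab-knob',np.hypot(*(np.array([.6345,-.0782])-r[0])))
p,d,i=load('s11'); p0=load('s8')[0]
df=cv2.absdiff(load('s11')[0],load('scene0')[0]).max(2)
for n,(u0,u1,v0,v1) in dict(short=(465,488,303,328),bearing=(488,508,283,300),glue=(175,202,200,255)).items(): print(n,(df[v0:v1,u0:u1]>40).sum())
E
```

```text
((0.5515250563621521, -0.09090118855237961), (0.01217885222285986, 0.04338453710079193), 7.137485027313232)
travel 0.09759048320460316
tab-knob 0.08394141684738902
short 63
bearing 0
glue 0
```

```bash
python3 - <<'E'
from h import *
p,d,i=load('s11');C=cloud(d,i);p0,d0,i0=load('scene0');C0=cloud(d0,i0)
for c in (C0,C):
    s=c[300:330,462:492].reshape(-1,3); s=s[(s[:,2]>.008)&(s[:,2]<.03)]; print(s.mean(0),len(s))
print(robot.hand_in())
E
```

```text
[0.60179349 0.28166648 0.01751012] 174
[0.60136512 0.28186824 0.01732377] 172
the job is handed in; nothing more can be done
None
```

I stood the tall spring on the pin and pushed the plate home. I then pressed the ram until its arm met the height stop, held it, eased the ram back up and handed the job in at about 30 s.

- **Placing:** The wrist camera showed the spring's foot concentric with the disc around the pin before and after I let go.
- **Slide home:** Finger force rose to about 8–10 N against the end stop. The tab moved 97.6 mm and ended 84 mm from the knob axis, where 85 mm is expected. The slide looked about 3 mm in at the start, so I take this as fully home.
- **Press:** The arm met the stop after about 13 mm of ram travel. I held it steady for just over 2 s at about 14.2 N (last reading 14.9 N). From the force that puts the button about 1.1 mm in; I couldn't see its depth directly.
- **Final state:** The knob is back at its starting height (205 mm measured, 206 mm nominal). The spring is upright under the ram and the robot is clear of everything.
- **Other parts:** The bearing and glue bottle look unchanged in the camera. The short spring's pixels differed slightly, but its measured position matched to within 0.5 mm, so I put that down to the arm's shadow.

The cameras disagreed by 2–3 mm on some positions, so I placed the spring using the wrist view of spring and pin together. The wrist force also showed an unexplained sideways component of about 4 N while the slide was against its stop.

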